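# Pop the touch-latch storage box and put the amber bottle away

## Task

Press down on the front edge of the grey storage box's lid until its touch latch clicks, then catch the sprung lid with the fingers and let it rise gently, without flying open, until it stands fully open. Then put the small amber bottle into the box, setting it down gently so that it stands upright on the floor of the box, and leave the lid open and everything else where it is.

Things in the scene. Friction and masses are not known exactly. Their poses are not given: they have to be found in the camera images.
- box: Grey storage box fixed to the bench, 130 deep (x) x 180 wide (y) x 93 mm high; closed lid's top at 106 mm. Origin: centre of underside; x points from front (thumb spot) to back (hinge), y left, z up. Inside 122 x 172 mm, inner floor 7 mm above the bench. A black latch housing (18 deep, 44 wide, 67 to 87 mm above the bench) juts inward from the middle of the front wall.
- lid (a joint): Lid angle, rad: 0 closed and latched; pressed with 4 to 8 N at the thumb spot it sinks to a firm stop at -0.06 (8 mm at the front edge) and the latch lets go; upward stop 1.5 (nearly upright). A spring then drives it up (1.5 N at the thumb spot) and holds it open. Unless followed it flies up at 4 rad/s or more, too fast; under 2 rad/s is gentle. The latch does not catch again.
- lid_press (a point): Centre of the flush round thumb spot (30 mm across) on the lid's top face, middle, near the front edge; 112 mm from the hinge axis, 6 mm above the hinge plane when closed. Moves with the lid; its z is the outward normal of the lid's top face.
- lid_hinge (a point): Middle of the lid's hinge axis (y) at the back of the box, 65 mm behind the box's origin, 100 mm above the bench. The grey lid is 190 mm wide, 6 mm thick with a 13 mm skirt; its underside lies in the plane of this axis and it reaches 137 mm forward of it.
- bottle_mid (a point): Centre of the small amber bottle (body 42 mm across, 85 mm high, white cap 32 mm across, top 9 mm), half-way up, 42.5 mm above its foot; z is its long axis. It stands loose on the bench, about 0.08 kg, in front of the tall mixer stand, which begins beyond x = 0.55 m: pass in front of it.
- jar: Bystander: cream screw-lid jar, 63 mm across, 86 mm high, loose; origin at the centre of its foot.
- pipettes: Bystander: small white cup with two dropper pipettes standing in it, 55 x 73 mm, 127 mm high, loose; origin at the centre of its foot.
- flat_brush: Bystander: flat brush lying at the left edge of the bench, 185 mm long, 27 mm wide, 10 mm high, loose; origin at the centre of its underside.
Not all that is in view belongs to the job. Of the things like the part that bears bottle_mid, leave any that is pink; of the rest the smaller one is meant.

How it is judged:
By the outcome, as a careful person would: the job done as asked, in the order asked, and still so for the second after the job is handed in, with the robot touching nothing.
It also fails if it takes over 69 s, if anything falls off the work surface, if the arm or the gripper's body presses on something with over 40 N, if the wrist force passes 120 N, or if a joint passes its speed limit or range.

## Robot

A 6-joint arm with a two-finger parallel gripper is mounted at the origin on a cart in front of the work surface, level with it; the furniture and walls round the work are solid. World frame = base frame: x ahead of the robot, y to its left, z up, the work surface at z = 0. Lengths are in m, angles in rad, forces in N, time in s.
With the tool pointing down it reaches from about 0.375 to 0.75 m from the base axis. Payload 9 kg.
Tool frame: the origin (TCP) lies at the very end of the fingers, on their centre line; the grasp point (between the pads) lies 19 mm behind it; y points along the fingers, x is the direction in which the jaws open and shut, and the axes are right-handed (so a half turn about y gives the same grasp; the last joint's range is limited). The gripper opens to 85 mm and grips with 20 to 120 N. Pads are 22 mm wide; open, the fingers measure 114 mm over their backs; the gripper's body (76 mm by 85 mm) begins 54 mm behind the grasp point. The pads swing forward as they close: fully open they stand 13 mm farther back than shut.
Start: joints at [1.109, 0.104, 0.097, 1.564, 0, 1.353], TCP at [0.145, 0.582, 0.231] pointing down, gripper open.
Joint ranges: [-2.99, 2.99], [-0.84, 1.86], [-1.1, 1.16], [-1.84, 2.11], [-1.51, 1.56], [-3.14, 3.14]. Speed limits (rad/s): [2.22, 2.22, 2.57, 3.14, 3.14, 3.14].

## Interface

Orientations are given as a unit quaternion [x, y, z, w].
In Python, from station import sensors, optics, workorder gives the robot as it stands.
- The arm moves only by the shell command python3 -m handwheel 'ROWS'. ROWS is JSON, a list of rows, each an object of numbers: "claw": the finger opening in m, from 0 to 0.0854; "tx", "ty", "tz": the shift along the tool's x, y, z in m; "spin": the turn about the tool's y in degrees. In form: [{"claw": .., "tx": .., "ty": .., "tz": .., "spin": ..}, ...]. A call has 1 to 12 rows; each row is the pose to reach, as a shift and turn from the pose commanded when the call began, along the tool's axes at that moment; what a row does not reach only later rows make up. A row lasts 1/12 s, in which the tool goes at most 41.7 mm and 7.16 degrees, less where a joint would pass 70% of its speed; a pose out of reach is approached as far as the arm can. A call with a gripper value outside its range is refused whole. The fingers move at their own pace and stop on an object; the grip force is fixed at half the most. Time passes only in rows, so rows that repeat a pose let the fingers close. It gives the time, the measured TCP pose, the force and the opening at its end, in the units of the state.
- sensors.sense(): the state, without advancing time (a new reading comes with each control period).
- optics.snapshot(name): name is "side" or "top"; returns a dict with "frame" (384x512x3 uint8, red, green, blue), "fx", "fy", "cx", "cy" (pixels), "R" (3x3) and "t" (3): a world point X has camera coordinates R X + t. Camera axes: x right, y down, z forward; pixel columns grow to the right and rows downward; lengths in m; the calibration is good to about 2 mm. A picture is of the moment at which its call begins. There is no depth.
- workorder.hand_in(): hands the job in, once; it reports no verdict.
The state is a dict: "time": time; "joint_positions": joint angles; "joint_vel": joint speeds; "joint_torque": joint torques, N m; "tcp_pos": TCP position; "tcp_rot": TCP orientation; "wrist_force": force on the tool from outside, world axes, zero at the start; "moment": the same for the moment, N m; "width": opening from 0.0 (shut) to 1.0 (fully open).
Only numpy, scipy, OpenCV 4.12 (cv2) and the standard library are available. Lean on these libraries where they do the work, as an engineer would, in place of code of your own. Each camera call takes 0.05 s, during which the arm holds its last target.

## Working session

There is one attempt and no reset: what is moved stays moved. The work goes in short steps, Python scripts to look and compute and a shell command to move; the robot and the scene stay as the last step left them, time stands still between calls to the robot, and variables do not carry over. Pictures are saved under pics/ and viewed, and the job is handed in when it is done.

```bash
ls; mkdir -p pics
python3 - <<'E'
from station import sensors, optics
import cv2
s=sensors.sense(); print(s)
for n in("side","top"):
    d=optics.snapshot(n); cv2.imwrite(f"pics/{n}0.png",cv2.cvtColor(d["frame"],cv2.COLOR_RGB2BGR))
    print(n,d["fx"],d["cx"],d["cy"],d["R"],d["t"])
E
```

```text
pics
{'time': 0.0, 'joint_positions': array([ 1.10929205e+00,  1.04688714e-01,  9.64443268e-02,  1.56390147e+00,
       -4.24134186e-07,  1.35308835e+00]), 'joint_vel': array([-0.00191103, -0.00019043, -0.00028692, -0.0016146 , -0.00168983,
       -0.00174815]), 'joint_torque': array([-2.71924699e-03, -5.56930482e+01,  5.03650510e+01,  1.69930514e-02,
       -4.57430797e-04,  6.73925214e-06]), 'tcp_pos': array([0.1446724 , 0.58194427, 0.2305148 ]), 'tcp_rot': array([ 0.55729379,  0.43506103, -0.4359219 , -0.55688206]), 'wrist_force': array([-0.19270899, -0.53945396,  0.0897228 ]), 'moment': array([-0.02222004, -0.01420664, -0.0450298 ]), 'width': 1.000921117550365}
side 413.05265529360946 254.89311400909983 187.6639228908969 [[ 0.9460211  -0.3237491   0.01518555]
 [-0.16009052 -0.50750954 -0.84664343]
 [ 0.28180686  0.79851148 -0.5319439 ]] [-0.49906635  0.15047233  1.15717728]
top 395.9109682837116 251.17731371049 188.87543412837346 [[-0.00360602 -0.99997306 -0.00639354]
 [-0.9915254   0.00440571 -0.12983823]
 [ 0.1298629   0.00587115 -0.99151458]] [-0.00877166  0.51109071  1.11917508]
```

View pics/side0.png

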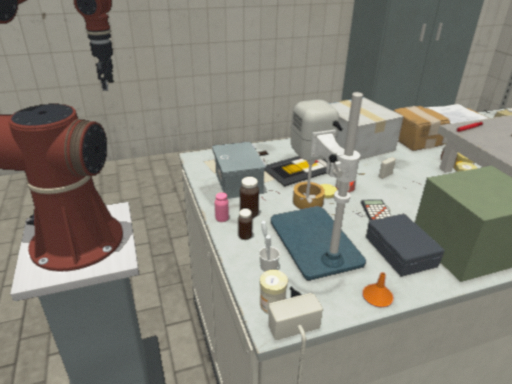

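View pics/top0.png

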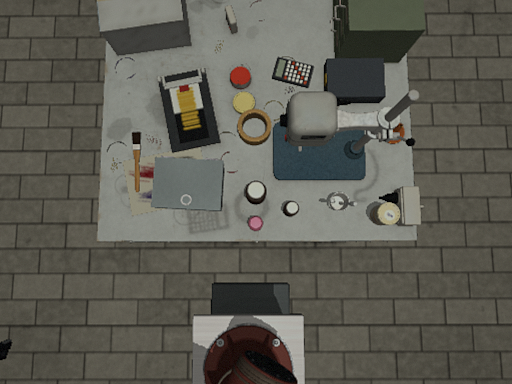

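The side view shows the closed grey box around (240,168) and three bottles. In the top view the lid is at (188,183) with its thumb spot at (186,200).

Bottle candidates, by top / side pixels:
- **Pink:** (255,224) / (222,206). Excluded by the task.
- **Large amber:** (256,192) / (249,197).
- **Small amber:** (291,208) / (245,224). This fits as the smaller non-pink one; I'll confirm it in a crop.

```bash
cat > h.py <<'E'
import numpy as np, cv2
from station import sensors, optics
def snap(n,f=None):
    d=optics.snapshot(n); 
    if f: cv2.imwrite(f"pics/{f}.png",cv2.cvtColor(d["frame"],cv2.COLOR_RGB2BGR))
    return d
def crop(d,x0,y0,x1,y1,k,f):
    im=cv2.cvtColor(d["frame"],cv2.COLOR_RGB2BGR)[y0:y1,x0:x1]
    cv2.imwrite(f"pics/{f}.png",cv2.resize(im,None,fx=k,fy=k,interpolation=cv2.INTER_CUBIC))
def ray(d,u,v):
    R=np.array(d["R"]);t=np.array(d["t"])
    return -R.T@t, R.T@np.array([(u-d["cx"])/d["fx"],(v-d["cy"])/d["fy"],1.])
def onz(d,u,v,z):
    o,r=ray(d,u,v); return o+r*(z-o[2])/r[2]
def proj(d,X):
    c=np.array(d["R"])@np.array(X)+np.array(d["t"]); return d["fx"]*c[0]/c[2]+d["cx"],d["fy"]*c[1]/c[2]+d["cy"]
def blob(m,u,v):
    n,l,st,c=cv2.connectedComponentsWithStats(m.astype(np.uint8))
    i=min(range(1,n),key=lambda i:np.hypot(*(c[i]-[u,v])) if st[i][4]>5 else 1e9)
    return c[i],st[i],(l==i)
E
python3 - <<'E'
from h import *
t=snap("top");s=snap("side")
crop(t,100,120,420,245,2.5,"top_c"); crop(s,180,130,330,310,3.3,"side_c")
hsv=cv2.cvtColor(t["frame"],cv2.COLOR_RGB2HSV)
w=(hsv[...,2]>170)&(hsv[...,1]<50)
w2=np.zeros_like(w); w2[196:220,280:303]=w[196:220,280:303]
c,st,_=blob(w2,291,208); print("cap top",c,st,onz(t,*c,.094))
w2=np.zeros_like(w); w2[180:205,245:270]=w[180:205,245:270]
c,st,_=blob(w2,256,192); print("big cap",c,st)
hs=cv2.cvtColor(s["frame"],cv2.COLOR_RGB2HSV)
w=(hs[...,2]>150)&(hs[...,1]<60); w2=np.zeros_like(w); w2[205:222,237:254]=w[205:222,237:254]
c,st,_=blob(w2,245,215); print("cap side",c,st,onz(s,*c,.090))
# lid
h=hsv[175,180]; print(h, t["frame"][175,180])
lab=cv2.cvtColor(t["frame"],cv2.COLOR_RGB2LAB).astype(int)
m=(np.abs(lab-lab[175,180]).sum(2)<24)
c,st,mm=blob(m,188,183); print(c,st)
cn,_=cv2.findContours(mm.astype(np.uint8),0,1); cn=max(cn,key=cv2.contourArea)
r=cv2.minAreaRect(cn); b=cv2.boxPoints(r); print(r)
P=np.array([onz(t,*p,.106) for p in b]); print(P.round(4)); print([np.linalg.norm(P[i]-P[i-1]).round(4) for i in range(4)])
E
```

```text
cap top [291.72839506 207.27160494] [287 203  10  10  81] [ 0.45181197 -0.12202643  0.094     ]
big cap [255.58333333 189.59444444] [248 183  16  15 180]
cap side [242.74774775 212.16216216] [237 205  14  15 111] [ 0.44731233 -0.12724686  0.09      ]
[ 73  16 112] [105 112 108]
[190.84419643 190.71651786] [ 138  155   93   80 4480]
((184.0, 194.5), (79.0, 92.0), 90.0)
[[0.5973 0.301  0.106 ]
 [0.596  0.0468 0.106 ]
 [0.3795 0.0461 0.106 ]
 [0.3804 0.2937 0.106 ]]
[np.float64(0.217), np.float64(0.2542), np.float64(0.2165), np.float64(0.2476)]
```

View pics/top_c.png

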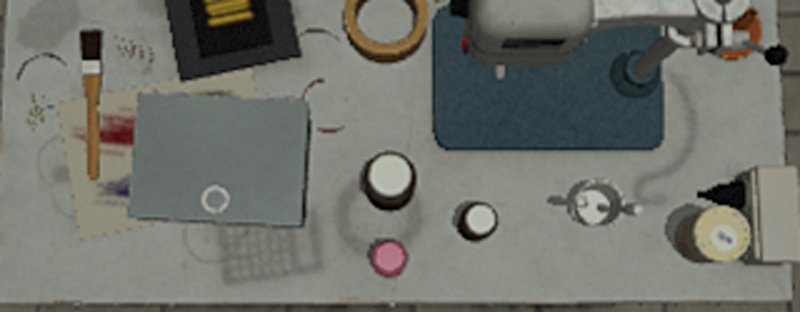

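View pics/side_c.png

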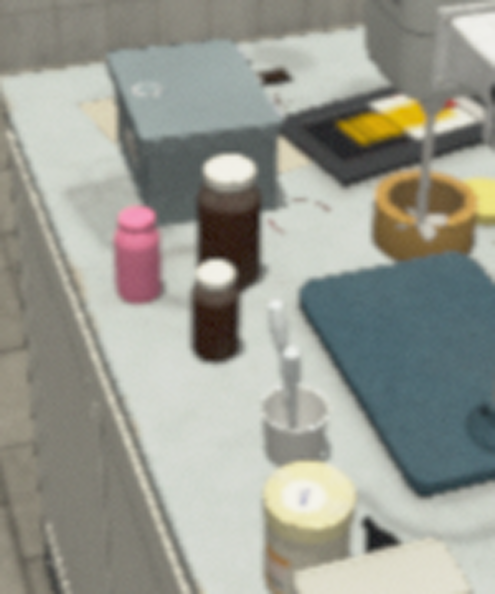

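The crops show the small amber bottle with a white cap at top (291,208), visibly smaller than the amber one at (256,192). The pink one is at (255,224). The small amber one is the target. The lid corners in the top view are about (152,207), (156,158), (224,159) and (222,210). My lid mask was too loose (217×250 mm against 137×190), so I'm refining it.

Run:
```python
from h import *
t=snap("top");s=snap("side")
for n,d in(("t",t),("s",s)):
    pts={"fl":(152,207.2),"bl":(155.6,157.6),"br":(224,159.2),"fr":(221.6,210.8),"spot":(186,199.5)} if n=="t" else {}
    P={k:onz(d,*p,.106) for k,p in pts.items()}
    for k in P: print(k,P[k].round(4))
    if P: print("w",np.linalg.norm(P["fl"]-P["fr"]),np.linalg.norm(P["bl"]-P["br"]),"d",np.linalg.norm(P["fl"]-P["bl"]),np.linalg.norm(P["fr"]-P["br"]))
# refine with grabCut-like mask
im=cv2.cvtColor(t["frame"],cv2.COLOR_RGB2BGR)
m=np.full(im.shape[:2],cv2.GC_BGD,np.uint8); m[150:218,144:232]=cv2.GC_PR_BGD; m[162:203,160:218]=cv2.GC_FGD
cv2.grabCut(im,m,None,np.zeros((1,65)),np.zeros((1,65)),5,cv2.GC_INIT_WITH_MASK)
f=((m==1)|(m==3)).astype(np.uint8)
cn=max(cv2.findContours(f,0,1)[0],key=cv2.contourArea); r=cv2.minAreaRect(cn); b=cv2.boxPoints(r); print(r,b)
P=np.array([onz(t,*p,.106) for p in b]); print(P.round(4)); print([np.linalg.norm(P[i]-P[i-1]).round(4) for i in range(4)])
# thumb spot in both, bright ring
g=t["frame"].astype(int).sum(2); sub=g[192:208,178:194]; 
ys,xs=np.nonzero(sub>np.median(sub)+60); print("spot top",xs.mean()+178,ys.mean()+192,xs.min()+178,xs.max()+178,ys.min()+192,ys.max()+192)
u=(xs.min()+xs.max())/2+178;v=(ys.min()+ys.max())/2+192;print(onz(t,u,v,.106))
g=s["frame"].astype(int).sum(2); sub=g[150:164,216:232]
ys,xs=np.nonzero(sub>np.median(sub)+50); print("spot side",xs.min()+216,xs.max()+216,ys.min()+150,ys.max()+150)
u=(xs.min()+xs.max())/2+216;v=(ys.min()+ys.max())/2+150;print(onz(s,u,v,.106))
# bottle cap two views triangulation
def tri(a,b):
    o1,r1=ray(t,*a);o2,r2=ray(s,*b); r1/=np.linalg.norm(r1);r2/=np.linalg.norm(r2)
    k=np.linalg.lstsq(np.c_[r1,-r2],o2-o1,rcond=None)[0]; p,q=o1+k[0]*r1,o2+k[1]*r2; return (p+q)/2,np.linalg.norm(p-q)
print(tri((291.7,207.3),(245.2,211.5)))
for z in(.085,.094): print(z,onz(t,291.7,207.3,z),onz(s,245.2,211.5,z))
```

```text
fl [0.4526 0.2581 0.106 ]
bl [0.5897 0.2521 0.106 ]
br [0.5843 0.0633 0.106 ]
fr [0.442 0.069 0.106]
spot [0.4732 0.1661 0.106 ]
w 0.18931649762319347 0.18887208870123653 d 0.13726678469545017 0.14237936709909324
((187.13137817382812, 182.5952606201172), (69.42131042480469, 53.734432220458984), 3.945185899734497) [[150.65445 207.01064]
 [154.3515  153.40355]
 [223.6083  158.17989]
 [219.91125 211.78697]]
[[0.4531 0.2617 0.106 ]
 [0.6015 0.2559 0.106 ]
 [0.5872 0.0644 0.106 ]
 [0.4394 0.0736 0.106 ]]
[np.float64(0.1886), np.float64(0.1486), np.float64(0.192), np.float64(0.1481)]
spot top 185.75925925925927 199.25925925925927 180 191 194 204
[0.47455338 0.16745412 0.106     ]
spot side 220 227 155 158
[0.47503813 0.17401695 0.106     ]
(array([ 0.45395025, -0.12298309,  0.08763524]), np.float64(0.0034541902472338426))
0.085 [ 0.45248587 -0.12281544  0.085     ] [ 0.45683193 -0.11962671  0.085     ]
0.094 [ 0.45173436 -0.12194742  0.094     ] [ 0.45295465 -0.13165683  0.094     ]
```

Run:
```python
from h import *
from scipy.spatial.transform import Rotation as Ro
s=sensors.sense(); print(Ro.from_quat(s["tcp_rot"]).as_matrix().round(3), s["tcp_pos"])
```

```text
[[ 0.241 -0.    -0.97 ]
 [ 0.97  -0.     0.241]
 [-0.    -1.     0.   ]] [0.14477046 0.58218975 0.23104588]
```

```bash
python3 -m handwheel '[{"claw":0,"tx":-0.325,"ty":0.03,"tz":-0.42,"spin":-11.5},{"claw":0,"tx":-0.325,"ty":0.03,"tz":-0.42,"spin":-11.5},{"claw":0,"tx":-0.325,"ty":0.03,"tz":-0.42,"spin":-11.5},{"claw":0,"tx":-0.325,"ty":0.03,"tz":-0.42,"spin":-11.5},{"claw":0,"tx":-0.325,"ty":0.03,"tz":-0.42,"spin":-11.5},{"claw":0,"tx":-0.325,"ty":0.03,"tz":-0.42,"spin":-11.5},{"claw":0,"tx":-0.325,"ty":0.03,"tz":-0.42,"spin":-11.5},{"claw":0,"tx":-0.325,"ty":0.03,"tz":-0.42,"spin":-11.5},{"claw":0,"tx":-0.325,"ty":0.03,"tz":-0.42,"spin":-11.5},{"claw":0,"tx":-0.325,"ty":0.03,"tz":-0.42,"spin":-11.5},{"claw":0,"tx":-0.325,"ty":0.03,"tz":-0.42,"spin":-11.5},{"claw":0,"tx":-0.325,"ty":0.03,"tz":-0.42,"spin":-11.5}]'
cat >> h.py <<'E'
def go(x,y,z):
    from scipy.spatial.transform import Rotation as Ro
    s=sensors.sense(); M=Ro.from_quat(s["tcp_rot"]).as_matrix()
    print("t",round(s["time"],2),"tcp",s["tcp_pos"].round(4),"F",s["wrist_force"].round(2),"w",round(s["width"],3),"jawdeg",np.degrees(np.arctan2(M[1,0],M[0,0])).round(2),"d",(M.T@(np.array([x,y,z])-s["tcp_pos"])).round(4))
E
python3 -c "from h import *
go(.474,.165,.13)"
```

```text
time: 1.3
tcp_pos: [0.4541, 0.19, 0.2033]
tcp_rot: [0.511, 0.489, -0.489, -0.511]
wrist_force: [0.2, 1.7, -0.2]
width: 0.001
t 1.3 tcp [0.4541 0.19   0.2033] F [ 0.21  1.69 -0.21] w 0.001 jawdeg 87.52 d [-0.0241  0.0733 -0.0209]
```

```bash
python3 -m handwheel '[{"claw":0,"tx":-0.02,"ty":0,"tz":-0.02,"spin":0},{"claw":0,"tx":-0.02,"ty":0.02,"tz":-0.02,"spin":0},{"claw":0,"tx":-0.02,"ty":0.02,"tz":-0.02,"spin":0}]'
python3 - <<'E'
from h import *
go(.474,.165,.116)
d=snap("top"); crop(d,130,130,250,230,5,"p1")
d=snap("side"); crop(d,170,90,300,220,4,"p1s")
E
```

```text
time: 1.55
tcp_pos: [0.4718, 0.1695, 0.1803]
tcp_rot: [-0.511, -0.487, 0.489, 0.512]
wrist_force: [-0.4, 0.6, -0.2]
width: 0.0
t 1.55 tcp [0.4718 0.1695 0.1803] F [-0.36  0.64 -0.24] w 0.0 jawdeg 87.35 d [-0.0044  0.0643 -0.0026]
```

View pics/p1.png

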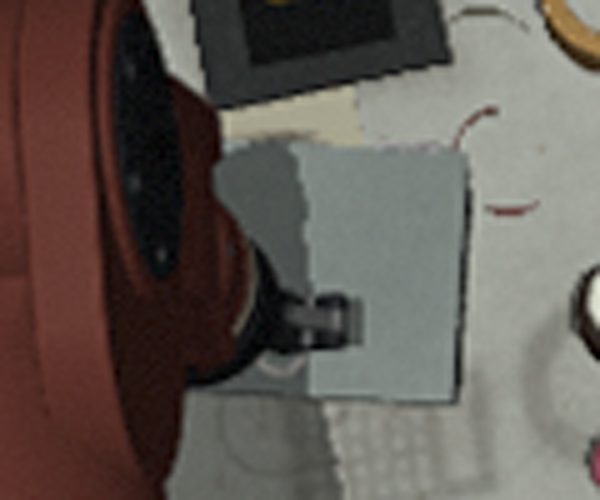

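View pics/p1s.png

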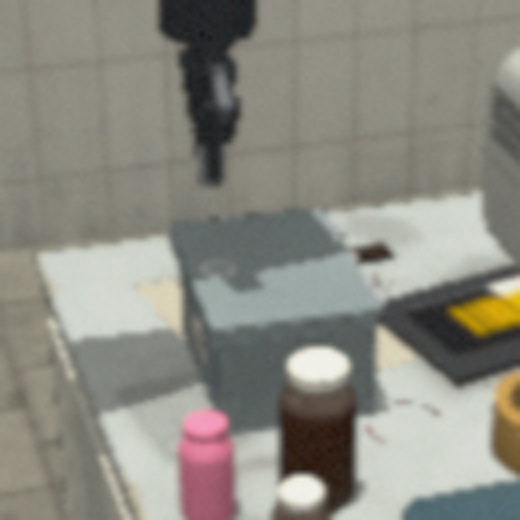

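The fingers are over the thumb spot: the side view has the tip at (222,136), above the ring at (224,157). I'm descending to just above the lid.

```bash
python3 -m handwheel '[{"claw":0,"tx":-0.004,"ty":0.03,"tz":-0.002,"spin":0},{"claw":0,"tx":-0.004,"ty":0.055,"tz":-0.002,"spin":0},{"claw":0,"tx":-0.004,"ty":0.064,"tz":-0.002,"spin":0},{"claw":0,"tx":-0.004,"ty":0.064,"tz":-0.002,"spin":0},{"claw":0,"tx":-0.004,"ty":0.064,"tz":-0.002,"spin":0}]'
python3 -c "from h import *
go(.474,.165,.106)"
```

```text
time: 2.07
tcp_pos: [0.4739, 0.1677, 0.1203]
tcp_rot: [0.51, 0.49, -0.489, -0.51]
wrist_force: [-0.7, -0.2, 0.2]
width: 0.001
t 2.07 tcp [0.4739 0.1677 0.1203] F [-0.66 -0.23  0.2 ] w 0.001 jawdeg 87.6 d [-0.0027  0.0143 -0.0002]
```

```bash
python3 -m handwheel '[{"claw":0,"tx":0,"ty":0.006,"tz":0,"spin":0},{"claw":0,"tx":0,"ty":0.01,"tz":0,"spin":0},{"claw":0,"tx":0,"ty":0.013,"tz":0,"spin":0},{"claw":0,"tx":0,"ty":0.015,"tz":0,"spin":0},{"claw":0,"tx":0,"ty":0.017,"tz":0,"spin":0},{"claw":0,"tx":0,"ty":0.017,"tz":0,"spin":0}]'
python3 -c "from h import *
go(.474,.165,.098)"
```

```text
time: 2.57
tcp_pos: [0.4743, 0.1671, 0.1025]
tcp_rot: [0.511, 0.489, -0.489, -0.511]
wrist_force: [0.2, 0.5, 2.3]
width: -0.002
t 2.57 tcp [0.4743 0.1671 0.1025] F [0.22 0.48 2.31] w -0.002 jawdeg 87.53 d [-0.0021  0.0044  0.0002]
```

```bash
python3 -m handwheel '[{"claw":0,"tx":0,"ty":0.002,"tz":0,"spin":0},{"claw":0,"tx":0,"ty":0.004,"tz":0,"spin":0},{"claw":0,"tx":0,"ty":0.005,"tz":0,"spin":0},{"claw":0,"tx":0,"ty":0.005,"tz":0,"spin":0}]'
python3 -c "from h import *
go(.474,.165,.098)"
```

```text
time: 2.9
tcp_pos: [0.4744, 0.1672, 0.0994]
tcp_rot: [0.511, 0.49, -0.489, -0.51]
wrist_force: [-7.9, -0.6, 18.1]
width: 0.003
t 2.9 tcp [0.4744 0.1672 0.0994] F [-7.93 -0.62 18.09] w 0.003 jawdeg 87.54 d [-0.0022  0.0014  0.0003]
```

The lid is at its firm stop: the tip fell from 106 to 99.4 mm, which is about -0.06 rad, at 18 N. Next I work out the arc for following it up.

Run:
```python
import numpy as np
# h0: commanded now ~ 97.8mm => -2.2 rel. hinge plane
d=11
for i,th in enumerate(np.r_[0:1.56:.06]):
    r=123-10*th/1.5
    u=r*np.cos(th)-6*np.sin(th)-d; h=r*np.sin(th)+6*np.cos(th)
    print(f"{th:.2f} tz {(u-112)/1e3:.4f} ty {-(h+2.2)/1e3:.4f}")
```

```text
0.00 tz 0.0000 ty -0.0082
0.06 tz -0.0010 ty -0.0155
0.12 tz -0.0024 ty -0.0228
0.18 tz -0.0042 ty -0.0299
0.24 tz -0.0065 ty -0.0369
0.30 tz -0.0092 ty -0.0437
0.36 tz -0.0122 ty -0.0503
0.42 tz -0.0157 ty -0.0567
0.48 tz -0.0195 ty -0.0628
0.54 tz -0.0237 ty -0.0687
0.60 tz -0.0282 ty -0.0743
0.66 tz -0.0330 ty -0.0797
0.72 tz -0.0381 ty -0.0847
0.78 tz -0.0435 ty -0.0893
0.84 tz -0.0491 ty -0.0936
0.90 tz -0.0550 ty -0.0976
0.96 tz -0.0610 ty -0.1012
1.02 tz -0.0673 ty -0.1044
1.08 tz -0.0737 ty -0.1072
1.14 tz -0.0803 ty -0.1096
1.20 tz -0.0869 ty -0.1116
1.26 tz -0.0937 ty -0.1131
1.32 tz -0.1005 ty -0.1143
1.38 tz -0.1073 ty -0.1151
1.44 tz -0.1142 ty -0.1154
1.50 tz -0.1210 ty -0.1153
1.56 tz -0.1278 ty -0.1149
```

```bash
python3 -m handwheel '[{"claw":0,"tx":0,"ty":-0.003,"tz":0,"spin":0},{"claw":0,"tx":0,"ty":-0.006,"tz":0,"spin":0},{"claw":0,"tx":0,"ty":-0.01,"tz":0,"spin":0},{"claw":0,"tx":0,"ty":-0.016,"tz":-0.001,"spin":0},{"claw":0,"tx":0,"ty":-0.023,"tz":-0.002,"spin":0},{"claw":0,"tx":0,"ty":-0.03,"tz":-0.004,"spin":0},{"claw":0,"tx":0,"ty":-0.037,"tz":-0.0065,"spin":0}]'
python3 - <<'E'
from h import *
go(.474,.165,.098)
d=snap("side"); crop(d,170,90,300,220,4,"p2s")
E
```

```text
time: 3.48
tcp_pos: [0.4807, 0.1667, 0.135]
tcp_rot: [0.511, 0.489, -0.489, -0.511]
wrist_force: [0.2, 0.7, 1.3]
width: -0.001
t 3.48 tcp [0.4807 0.1667 0.135 ] F [0.24 0.68 1.33] w -0.001 jawdeg 87.53 d [-0.002   0.037   0.0066]
```

View pics/p2s.png

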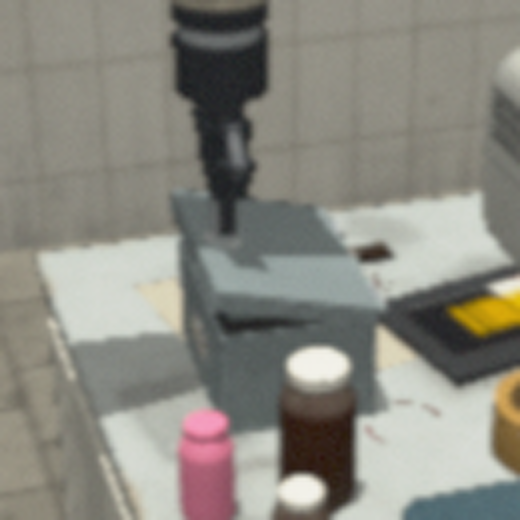

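The lid is unlatched and about 0.25 rad up, resting against the fingertip with 1.3 N on the wrist. The finger meets it at crop (228,232). I'm following on.

```bash
python3 -m handwheel '[{"claw":0,"tx":0,"ty":-0.007,"tz":-0.0025,"spin":0},{"claw":0,"tx":0,"ty":-0.0135,"tz":-0.0055,"spin":0},{"claw":0,"tx":0,"ty":-0.02,"tz":-0.009,"spin":0},{"claw":0,"tx":0,"ty":-0.026,"tz":-0.013,"spin":0},{"claw":0,"tx":0,"ty":-0.032,"tz":-0.017,"spin":0},{"claw":0,"tx":0,"ty":-0.0375,"tz":-0.0215,"spin":0},{"claw":0,"tx":0,"ty":-0.043,"tz":-0.0265,"spin":0},{"claw":0,"tx":0,"ty":-0.048,"tz":-0.0315,"spin":0},{"claw":0,"tx":0,"ty":-0.0525,"tz":-0.037,"spin":0},{"claw":0,"tx":0,"ty":-0.0565,"tz":-0.0425,"spin":0},{"claw":0,"tx":0,"ty":-0.0605,"tz":-0.0485,"spin":0}]'
python3 - <<'E'
from h import *
go(.474,.165,.098)
d=snap("side"); crop(d,170,70,300,220,4,"p3s")
E
```

```text
time: 4.45
tcp_pos: [0.5296, 0.1646, 0.195]
tcp_rot: [-0.511, -0.489, 0.489, 0.511]
wrist_force: [0.4, 0.1, 0.2]
width: -0.002
t 4.45 tcp [0.5296 0.1646 0.195 ] F [0.42 0.08 0.2 ] w -0.002 jawdeg 87.53 d [-0.002   0.097   0.0555]
```

View pics/p3s.png

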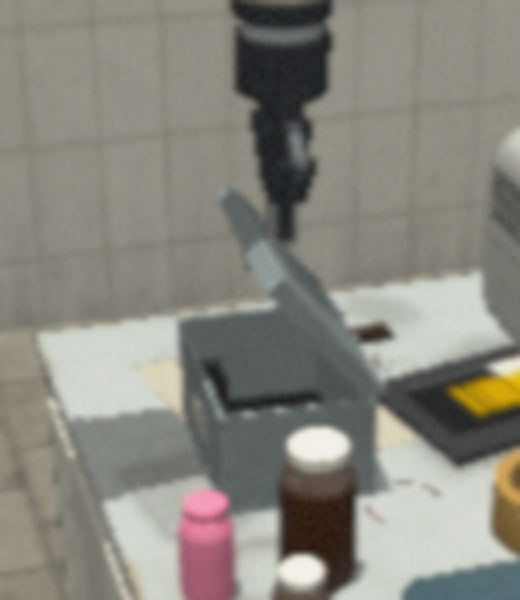

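```bash
python3 -m handwheel '[{"claw":0,"tx":0,"ty":-0.0035,"tz":-0.006,"spin":0},{"claw":0,"tx":0,"ty":-0.007,"tz":-0.0125,"spin":0},{"claw":0,"tx":0,"ty":-0.0095,"tz":-0.0185,"spin":0},{"claw":0,"tx":0,"ty":-0.012,"tz":-0.025,"spin":0},{"claw":0,"tx":0,"ty":-0.014,"tz":-0.032,"spin":0},{"claw":0,"tx":0,"ty":-0.0155,"tz":-0.0385,"spin":0}]'
python3 - <<'E'
from h import *
go(.474,.165,.098)
d=snap("side"); crop(d,170,70,300,220,4,"p4s")
E
```

```text
time: 5.0
tcp_pos: [0.5682, 0.1629, 0.2103]
tcp_rot: [0.511, 0.489, -0.489, -0.511]
wrist_force: [1.2, -0.4, 0.8]
width: -0.002
t 5.0 tcp [0.5682 0.1629 0.2103] F [ 1.18 -0.37  0.79] w -0.002 jawdeg 87.53 d [-0.002   0.1123  0.0942]
```

View pics/p4s.png

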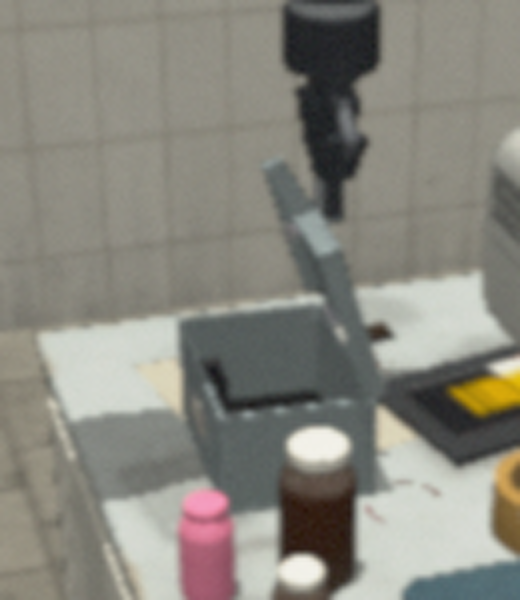

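The lid is about 1.25 rad up and still resting on the finger with about 1.2 N. I'm finishing the arc.

```bash
python3 -m handwheel '[{"claw":0,"tx":0,"ty":-0.001,"tz":-0.0065,"spin":0},{"claw":0,"tx":0,"ty":-0.002,"tz":-0.013,"spin":0},{"claw":0,"tx":0,"ty":-0.002,"tz":-0.0195,"spin":0},{"claw":0,"tx":0,"ty":-0.002,"tz":-0.026,"spin":0},{"claw":0,"tx":0,"ty":-0.002,"tz":-0.0325,"spin":0},{"claw":0,"tx":0,"ty":-0.002,"tz":-0.039,"spin":0},{"claw":0,"tx":0,"ty":-0.002,"tz":-0.045,"spin":0},{"claw":0,"tx":0,"ty":-0.002,"tz":-0.05,"spin":0},{"claw":0,"tx":0,"ty":-0.002,"tz":-0.055,"spin":0},{"claw":0,"tx":0,"ty":-0.002,"tz":-0.055,"spin":0}]'
python3 - <<'E'
from h import *
go(.474,.165,.098)
d=snap("side"); crop(d,170,70,300,220,4,"p5s")
E
```

```text
time: 5.88
tcp_pos: [0.6231, 0.1604, 0.2119]
tcp_rot: [-0.511, -0.489, 0.489, 0.511]
wrist_force: [-0.6, -0.2, -0.4]
width: -0.001
t 5.88 tcp [0.6231 0.1604 0.2119] F [-0.64 -0.22 -0.37] w -0.001 jawdeg 87.52 d [-0.0019  0.1139  0.1492]
```

View pics/p5s.png

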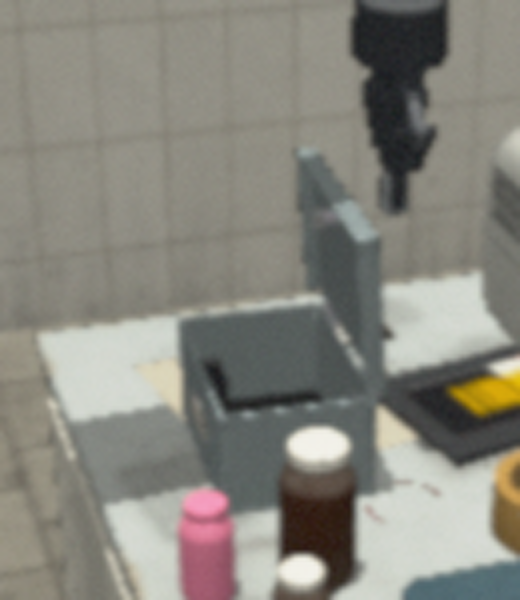

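The lid stands fully open and the finger, now behind it at (0.623, 0.160), is clear. I'll rise, pass back over the lid, then go across to the bottle in front of the mixer stand.

```bash
python3 -m handwheel '[{"claw":0,"tx":0,"ty":-0.04,"tz":0,"spin":0},{"claw":0,"tx":0,"ty":-0.08,"tz":0,"spin":0},{"claw":0,"tx":0,"ty":-0.12,"tz":0,"spin":0},{"claw":0,"tx":0,"ty":-0.12,"tz":0.03,"spin":0},{"claw":0,"tx":0,"ty":-0.12,"tz":0.07,"spin":0},{"claw":0,"tx":0,"ty":-0.12,"tz":0.11,"spin":0},{"claw":0,"tx":0,"ty":-0.12,"tz":0.15,"spin":0},{"claw":0,"tx":0,"ty":-0.12,"tz":0.185,"spin":0},{"claw":0,"tx":0,"ty":-0.12,"tz":0.185,"spin":0}]'
python3 - <<'E'
from h import *
go(.453,-.123,.25)
d=snap("side"); crop(d,170,30,300,220,3,"p6s")
d=snap("top")
E
```

```text
time: 6.68
tcp_pos: [0.4323, 0.1693, 0.3336]
tcp_rot: [0.51, 0.49, -0.489, -0.51]
wrist_force: [0.1, 0.3, 0.1]
width: 0.001
t 6.68 tcp [0.4323 0.1693 0.3336] F [0.14 0.27 0.11] w 0.001 jawdeg 87.65 d [-0.2913  0.0835 -0.0327]
```

View pics/p6s.png

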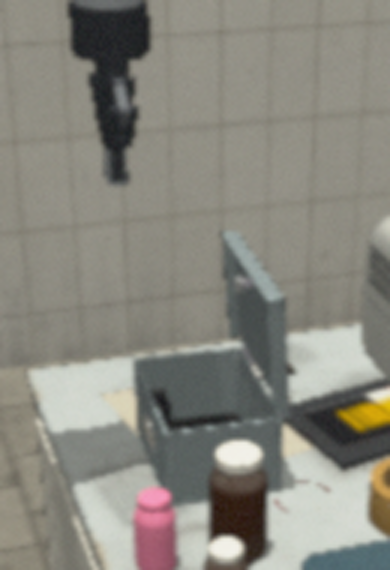

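```bash
python3 -m handwheel '[{"claw":0.065,"tx":-0.04,"ty":0,"tz":-0.005,"spin":0},{"claw":0.065,"tx":-0.08,"ty":0,"tz":-0.01,"spin":0},{"claw":0.065,"tx":-0.12,"ty":0.02,"tz":-0.015,"spin":0},{"claw":0.065,"tx":-0.155,"ty":0.04,"tz":-0.02,"spin":0},{"claw":0.065,"tx":-0.19,"ty":0.06,"tz":-0.025,"spin":0},{"claw":0.065,"tx":-0.23,"ty":0.07,"tz":-0.03,"spin":0},{"claw":0.065,"tx":-0.27,"ty":0.08,"tz":-0.033,"spin":0},{"claw":0.065,"tx":-0.291,"ty":0.1,"tz":-0.033,"spin":0},{"claw":0.065,"tx":-0.291,"ty":0.13,"tz":-0.033,"spin":0},{"claw":0.065,"tx":-0.291,"ty":0.14,"tz":-0.033,"spin":0},{"claw":0.065,"tx":-0.291,"ty":0.14,"tz":-0.033,"spin":0}]'
python3 - <<'E'
from h import *
go(.453,-.123,.031)
d=snap("side"); crop(d,180,130,310,270,4,"p7s"); print([proj(d,(.453,-.123,z)) for z in (0,.085,.19)])
d=snap("top"); crop(d,220,150,360,250,5,"p7t")
E
```

```text
time: 7.7
tcp_pos: [0.457, -0.1232, 0.1893]
tcp_rot: [-0.509, -0.488, 0.489, 0.513]
wrist_force: [0.1, 0.2, 0.0]
width: 0.761
t 7.7 tcp [ 0.457  -0.1232  0.1893] F [0.06 0.24 0.04] w 0.761 jawdeg 87.48 d [-0.0004  0.1583  0.0033]
[(np.float64(244.2075032676123), np.float64(236.52734900363475)), (np.float64(244.25131284692287), np.float64(212.42033316406776)), (np.float64(244.3104691551123), np.float64(179.86850132784406))]
```

View pics/p7s.png

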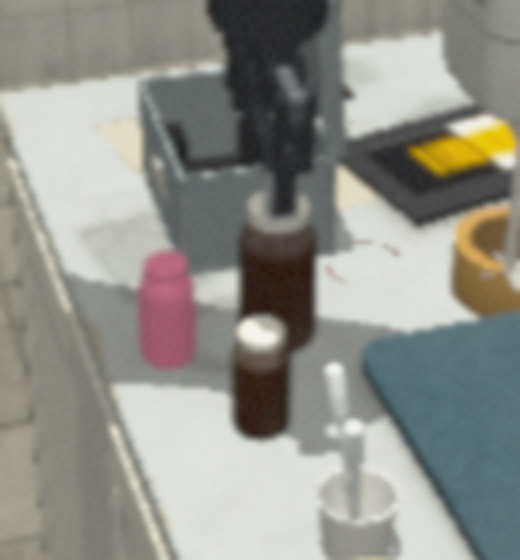

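View pics/p7t.png

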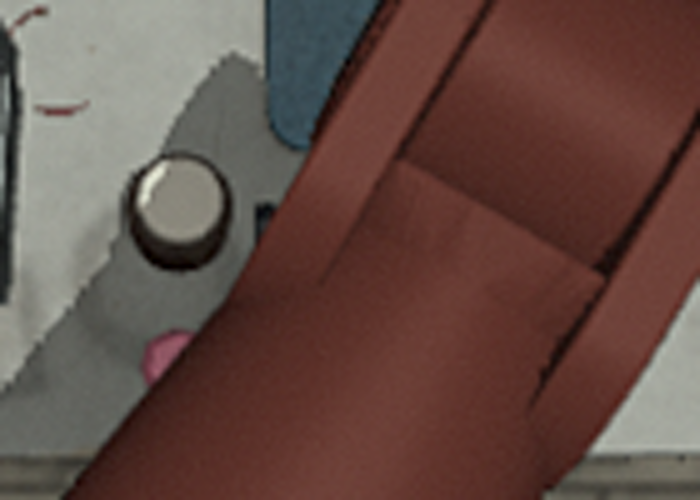

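The side view has the bottle cap at (246,212) with the fingertips above it at about (251,182). The top view is blocked by the arm. The bottle axis from the two views is about (0.4545, -0.123), and the TCP is within 3 mm of that. I'm descending astride it.

```bash
python3 -m handwheel '[{"claw":0.065,"tx":0,"ty":0.035,"tz":0.0025,"spin":0},{"claw":0.065,"tx":0,"ty":0.065,"tz":0.0025,"spin":0},{"claw":0.065,"tx":0,"ty":0.085,"tz":0.0025,"spin":0},{"claw":0.065,"tx":0,"ty":0.1,"tz":0.0025,"spin":0},{"claw":0.065,"tx":0,"ty":0.11,"tz":0.0025,"spin":0},{"claw":0.065,"tx":0,"ty":0.12,"tz":0.0025,"spin":0},{"claw":0.065,"tx":0,"ty":0.12,"tz":0.0025,"spin":0}]'
python3 - <<'E'
from h import *
go(.4545,-.123,.031)
d=snap("side"); crop(d,190,130,310,260,4.5,"p8s")
E
```

```text
time: 8.38
tcp_pos: [0.4556, -0.123, 0.0717]
tcp_rot: [-0.51, -0.489, 0.489, 0.511]
wrist_force: [0.0, 0.6, -0.4]
width: 0.761
t 8.38 tcp [ 0.4556 -0.123   0.0717] F [ 0.02  0.61 -0.36] w 0.761 jawdeg 87.58 d [-0.      0.0407  0.0011]
```

View pics/p8s.png

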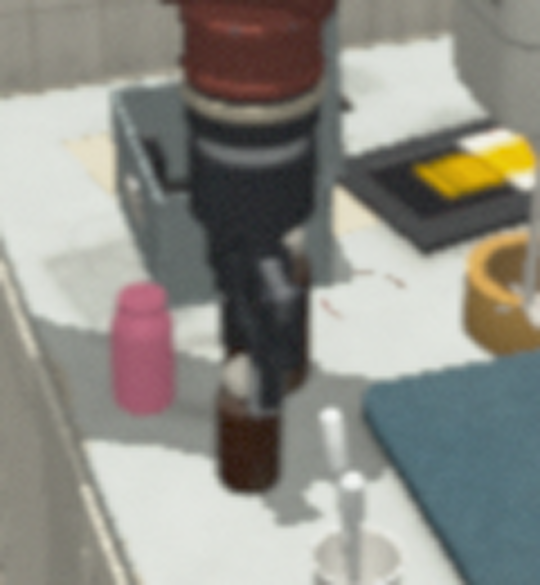

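The near finger stands in front of the bottle at crop (268,400), and its 4 px offset matches the half-opening. The bottle hasn't moved. I'm lowering and gripping.

```bash
python3 -m handwheel '[{"claw":0.065,"tx":0,"ty":0.015,"tz":0.001,"spin":0},{"claw":0.065,"tx":0,"ty":0.03,"tz":0.001,"spin":0},{"claw":0.065,"tx":0,"ty":0.04,"tz":0.001,"spin":0},{"claw":0.065,"tx":0,"ty":0.04,"tz":0.001,"spin":0},{"claw":0.055,"tx":0,"ty":0.04,"tz":0.001,"spin":0},{"claw":0.048,"tx":0,"ty":0.04,"tz":0.001,"spin":0},{"claw":0.04,"tx":0,"ty":0.04,"tz":0.001,"spin":0},{"claw":0.03,"tx":0,"ty":0.04,"tz":0.001,"spin":0},{"claw":0.03,"tx":0,"ty":0.04,"tz":0.001,"spin":0},{"claw":0.03,"tx":0,"ty":0.04,"tz":0.001,"spin":0}]'
python3 - <<'E'
from h import *
go(.508,.163,.25)
d=snap("side"); crop(d,190,130,310,260,4.5,"p9s")
E
```

```text
time: 9.27
tcp_pos: [0.4554, -0.1239, 0.0337]
tcp_rot: [0.511, 0.489, -0.489, -0.51]
wrist_force: [-1.4, 0.6, 6.4]
width: 0.471
t 9.27 tcp [ 0.4554 -0.1239  0.0337] F [-1.45  0.56  6.37] w 0.471 jawdeg 87.53 d [ 0.2887 -0.2165 -0.0406]
```

View pics/p9s.png

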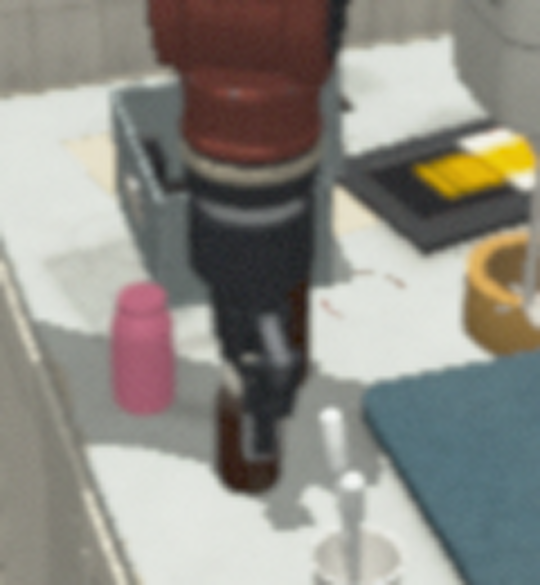

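The fingers stopped on the bottle at 40 mm, against a 42 mm body. With the foot on the bench the TCP is at z = 0.0337, so standing in the box means a TCP z of about 0.041. I'm lifting.

```bash
python3 -m handwheel '[{"claw":0.03,"tx":0,"ty":-0.008,"tz":0,"spin":0},{"claw":0.03,"tx":0,"ty":-0.025,"tz":0,"spin":0},{"claw":0.03,"tx":0,"ty":-0.05,"tz":0,"spin":0},{"claw":0.03,"tx":0,"ty":-0.08,"tz":0,"spin":0},{"claw":0.03,"tx":0,"ty":-0.11,"tz":0,"spin":0},{"claw":0.03,"tx":0,"ty":-0.14,"tz":0,"spin":0},{"claw":0.03,"tx":0,"ty":-0.17,"tz":0,"spin":0},{"claw":0.03,"tx":0,"ty":-0.19,"tz":0,"spin":0},{"claw":0.03,"tx":0,"ty":-0.19,"tz":0,"spin":0}]'
python3 - <<'E'
from h import *
go(.508,.163,.22)
d=snap("side"); crop(d,190,70,310,260,3,"p10s")
d=snap("top","p10t")
E
```

```text
time: 10.07
tcp_pos: [0.4561, -0.1244, 0.2278]
tcp_rot: [0.513, 0.49, -0.488, -0.508]
wrist_force: [1.4, 0.1, 0.3]
width: 0.467
t 10.07 tcp [ 0.4561 -0.1244  0.2278] F [1.38 0.07 0.27] w 0.467 jawdeg 87.53 d [ 0.2894  0.0071 -0.0394]
```

View pics/p10s.png

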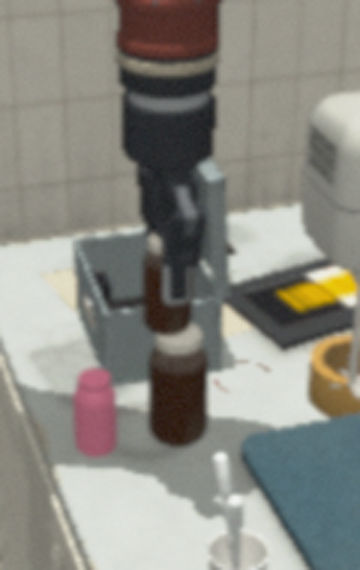

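View pics/p10t.png

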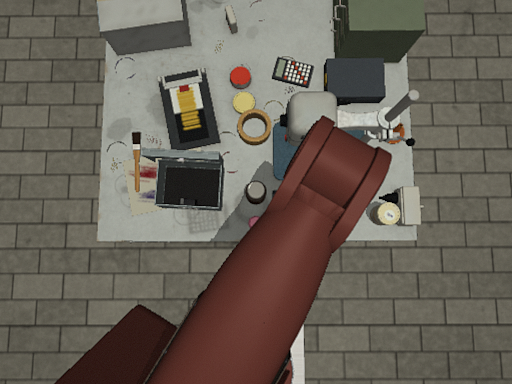

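The bottle is held upright and clear of the bench, at side crop (167,290), and the box is open and visible from above at (190,183). I'll measure the box rim before placing.

Run:
```python
from h import *
im=cv2.imread("pics/p10t.png")[140:220,140:235]
cv2.imwrite("pics/p11.png",cv2.resize(im,None,fx=8,fy=7,interpolation=cv2.INTER_CUBIC)[:600])
d=snap("top")
for n,X in {"hinge":(.586,.160,.1),"innerfl":(.460+.004,.163+.086,.093),"innerfr":(.460-.004,.163-.086,.093),"innerbr":(.582-.004,.163-.086,.093),"innerbl":(.582+.004,.163+.086,.093),"place":(.508,.163,.007)}.items(): 
    u,v=proj(d,X); print(n,round(u,1),round(v,1),"crop",round((u-140)*8),round((v-140)*7))
```

```text
hinge 189.3 159.2 crop 394 134
innerfl 156.6 203.4 crop 133 444
innerfr 219.1 206.1 crop 633 463
innerbr 219.4 162.4 crop 635 157
innerbl 157.8 159.9 crop 142 139
place 192.9 191.3 crop 423 359
```

View pics/p11.png

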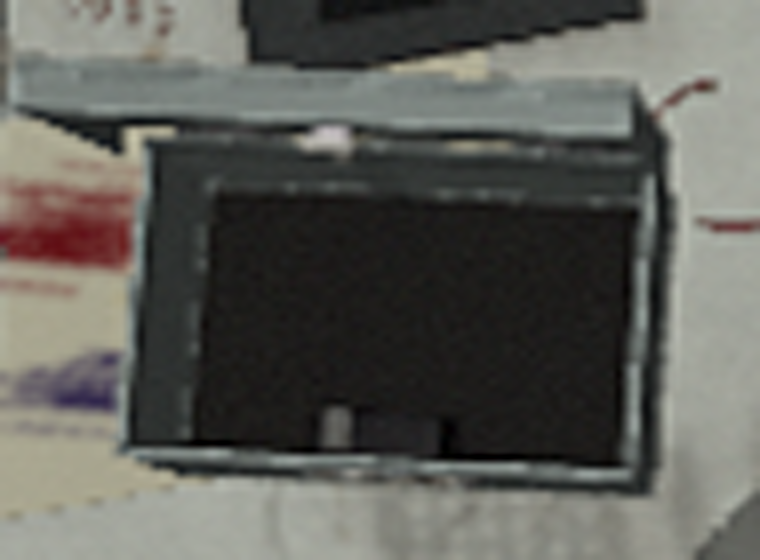

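Run:
```python
from h import *
d=snap("top")
for c in((20,105),(400,125),(630,137)): print("lid skirt edge",onz(d,140+c[0]/8,140+c[1]/7,.236).round(3))
for c in((130,447),(152,142),(648,160),(632,462)): print("rim inner",onz(d,140+c[0]/8,140+c[1]/7,.093).round(3))
for c in((322,405),(448,412)): print("latch back",onz(d,140+c[0]/8,140+c[1]/7,.087).round(3))
```

```text
lid skirt edge [0.569 0.251 0.236]
lid skirt edge [0.561 0.136 0.236]
lid skirt edge [0.556 0.066 0.236]
rim inner [0.463 0.25  0.093]
rim inner [0.585 0.246 0.093]
rim inner [0.577 0.073 0.093]
rim inner [0.456 0.077 0.093]
latch back [0.48  0.185 0.087]
latch back [0.477 0.142 0.087]
```

The box measures where expected: inner 122×172 mm, centre (0.520, 0.162), latch back at x≈0.479, open lid's edge at x≈0.562. I'll place the bottle at (0.508, 0.162) and carry it over now.

```bash
python3 -m handwheel '[{"claw":0.03,"tx":0.015,"ty":0,"tz":0,"spin":0},{"claw":0.03,"tx":0.045,"ty":0,"tz":-0.005,"spin":0},{"claw":0.03,"tx":0.075,"ty":0,"tz":-0.01,"spin":0},{"claw":0.03,"tx":0.11,"ty":0,"tz":-0.015,"spin":0},{"claw":0.03,"tx":0.145,"ty":0,"tz":-0.02,"spin":0},{"claw":0.03,"tx":0.18,"ty":0,"tz":-0.025,"spin":0},{"claw":0.03,"tx":0.215,"ty":0,"tz":-0.03,"spin":0},{"claw":0.03,"tx":0.245,"ty":0,"tz":-0.035,"spin":0},{"claw":0.03,"tx":0.27,"ty":0,"tz":-0.039,"spin":0},{"claw":0.03,"tx":0.284,"ty":0,"tz":-0.039,"spin":0},{"claw":0.03,"tx":0.288,"ty":0,"tz":-0.039,"spin":0},{"claw":0.03,"tx":0.288,"ty":0,"tz":-0.039,"spin":0}]'
python3 - <<'E'
from h import *
go(.508,.162,.0407)
d=snap("side"); crop(d,180,60,310,230,3.5,"p12s")
d=snap("top"); crop(d,130,130,250,230,5,"p12t")
E
```

```text
time: 11.27
tcp_pos: [0.5051, 0.1633, 0.2209]
tcp_rot: [-0.51, -0.489, 0.49, 0.511]
wrist_force: [0.3, 0.7, -1.2]
width: 0.471
t 11.27 tcp [0.5051 0.1633 0.2209] F [ 0.26  0.71 -1.19] w 0.471 jawdeg 87.63 d [-0.0012  0.1802 -0.0033]
```

View pics/p12s.png

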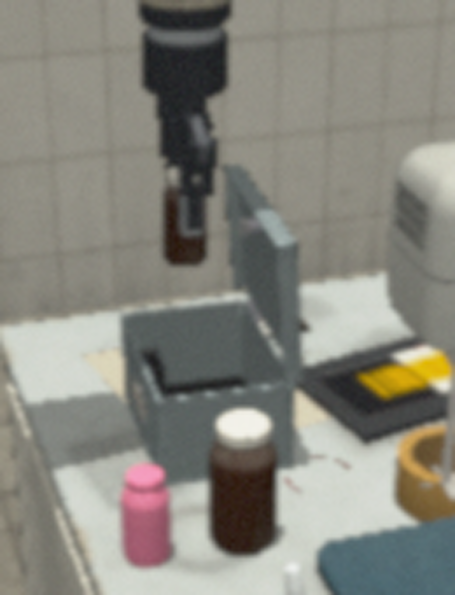

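View pics/p12t.png

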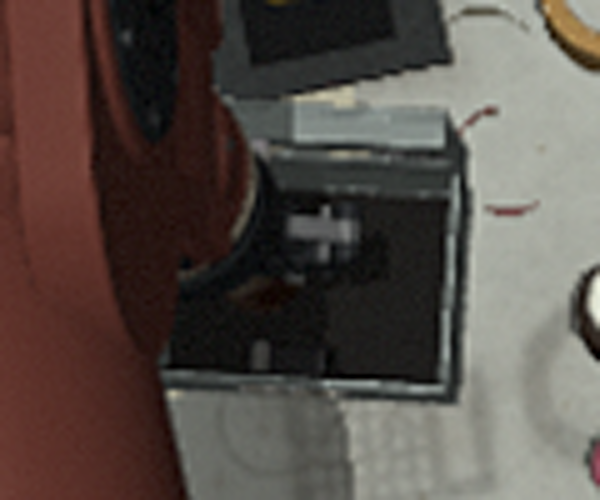

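The bottle hangs over the box. In the side crop it's at (185,230), in front of the open lid. I'm lowering to just above the floor.

```bash
python3 -m handwheel '[{"claw":0.03,"tx":-0.001,"ty":0.02,"tz":-0.003,"spin":0},{"claw":0.03,"tx":-0.001,"ty":0.045,"tz":-0.003,"spin":0},{"claw":0.03,"tx":-0.001,"ty":0.065,"tz":-0.003,"spin":0},{"claw":0.03,"tx":-0.001,"ty":0.085,"tz":-0.003,"spin":0},{"claw":0.03,"tx":-0.001,"ty":0.105,"tz":-0.003,"spin":0},{"claw":0.03,"tx":-0.001,"ty":0.12,"tz":-0.003,"spin":0},{"claw":0.03,"tx":-0.001,"ty":0.135,"tz":-0.003,"spin":0},{"claw":0.03,"tx":-0.001,"ty":0.145,"tz":-0.003,"spin":0},{"claw":0.03,"tx":-0.001,"ty":0.15,"tz":-0.003,"spin":0},{"claw":0.03,"tx":-0.001,"ty":0.15,"tz":-0.003,"spin":0}]'
python3 - <<'E'
from h import *
go(.508,.162,.0407)
d=snap("side"); crop(d,180,60,310,230,3.5,"p13s")
E
```

```text
time: 12.2
tcp_pos: [0.5082, 0.1608, 0.0712]
tcp_rot: [-0.511, -0.488, 0.489, 0.511]
wrist_force: [-1.1, 0.3, -1.6]
width: 0.47
t 12.2 tcp [0.5082 0.1608 0.0712] F [-1.07  0.33 -1.57] w 0.47 jawdeg 87.47 d [0.0012 0.0305 0.0002]
```

View pics/p13s.png

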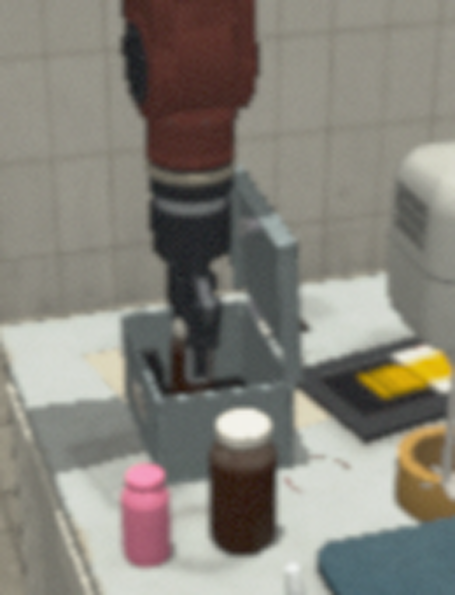

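No contact so far; the -1.6 N is close to the bottle's weight. I'm lowering the last 30 mm in small steps.

```bash
python3 -m handwheel '[{"claw":0.03,"tx":0,"ty":0.007,"tz":0,"spin":0},{"claw":0.03,"tx":0,"ty":0.014,"tz":0,"spin":0},{"claw":0.03,"tx":0,"ty":0.02,"tz":0,"spin":0},{"claw":0.03,"tx":0,"ty":0.024,"tz":0,"spin":0},{"claw":0.03,"tx":0,"ty":0.026,"tz":0,"spin":0},{"claw":0.03,"tx":0,"ty":0.027,"tz":0,"spin":0},{"claw":0.03,"tx":0,"ty":0.028,"tz":0,"spin":0},{"claw":0.03,"tx":0,"ty":0.028,"tz":0,"spin":0}]'
python3 -c "from h import *
go(.508,.162,.0407)"
```

```text
time: 12.92
tcp_pos: [0.5089, 0.1615, 0.0442]
tcp_rot: [0.511, 0.489, -0.489, -0.511]
wrist_force: [-0.7, -0.4, -2.0]
width: 0.469
t 12.92 tcp [0.5089 0.1615 0.0442] F [-0.74 -0.39 -1.99] w 0.469 jawdeg 87.53 d [0.0004 0.0035 0.0009]
```

```bash
python3 -m handwheel '[{"claw":0.03,"tx":0,"ty":0.001,"tz":0,"spin":0},{"claw":0.03,"tx":0,"ty":0.002,"tz":0,"spin":0},{"claw":0.03,"tx":0,"ty":0.003,"tz":0,"spin":0},{"claw":0.03,"tx":0,"ty":0.003,"tz":0,"spin":0}]'
python3 -c "from h import *
go(.508,.162,.0407)"
```

```text
time: 13.25
tcp_pos: [0.5088, 0.1615, 0.041]
tcp_rot: [-0.511, -0.489, 0.489, 0.511]
wrist_force: [-0.8, 0.1, -1.1]
width: 0.473
t 13.25 tcp [0.5088 0.1615 0.041 ] F [-0.76  0.05 -1.09] w 0.473 jawdeg 87.53 d [0.0005 0.0003 0.0008]
```

```bash
python3 -m handwheel '[{"claw":0.03,"tx":0,"ty":0.0005,"tz":0,"spin":0},{"claw":0.03,"tx":0,"ty":0.001,"tz":0,"spin":0},{"claw":0.03,"tx":0,"ty":0.001,"tz":0,"spin":0}]'
python3 -c "from h import *
go(.508,.162,.0407)"
```

```text
time: 13.5
tcp_pos: [0.509, 0.1615, 0.0408]
tcp_rot: [0.511, 0.489, -0.489, -0.511]
wrist_force: [-1.9, -1.1, 3.9]
width: 0.47
t 13.5 tcp [0.509  0.1615 0.0408] F [-1.95 -1.13  3.9 ] w 0.47 jawdeg 87.53 d [0.0004 0.0001 0.001 ]
```

The bottle is touching down: +3.9 N at the expected height of 0.0408. I'm opening in small steps.

```bash
python3 -m handwheel '[{"claw":0.042,"tx":0,"ty":0,"tz":0,"spin":0},{"claw":0.044,"tx":0,"ty":0,"tz":0,"spin":0},{"claw":0.047,"tx":0,"ty":0,"tz":0,"spin":0},{"claw":0.051,"tx":0,"ty":0,"tz":0,"spin":0},{"claw":0.056,"tx":0,"ty":0,"tz":0,"spin":0},{"claw":0.06,"tx":0,"ty":0,"tz":0,"spin":0},{"claw":0.06,"tx":0,"ty":0,"tz":0,"spin":0},{"claw":0.06,"tx":0,"ty":0,"tz":0,"spin":0}]'
python3 - <<'E'
from h import *
go(.508,.162,.25)
d=snap("side"); crop(d,200,100,290,210,5,"p14s")
E
```

```text
time: 14.17
tcp_pos: [0.5089, 0.1615, 0.0402]
tcp_rot: [-0.511, -0.489, 0.489, 0.511]
wrist_force: [-0.4, -0.3, -0.1]
width: 0.703
t 14.17 tcp [0.5089 0.1615 0.0402] F [-0.35 -0.28 -0.13] w 0.703 jawdeg 87.53 d [ 0.0005 -0.2098  0.0009]
```

View pics/p14s.png

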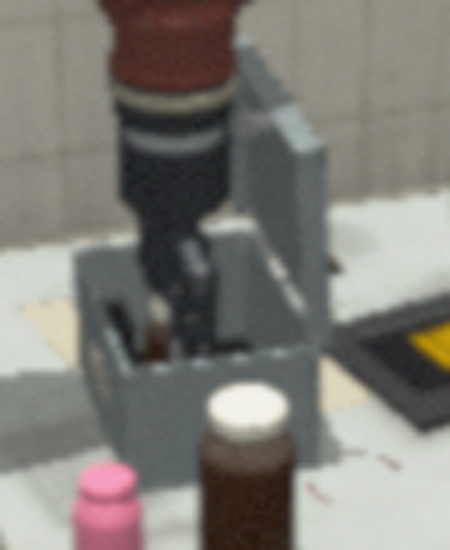

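Released, with the cap visible at crop (157,310) and force near zero. I'm going straight up, slowly at first, then retreating toward the robot and out of the top view.

```bash
python3 -m handwheel '[{"claw":0.06,"tx":0,"ty":-0.008,"tz":0,"spin":0},{"claw":0.06,"tx":0,"ty":-0.018,"tz":0,"spin":0},{"claw":0.06,"tx":0,"ty":-0.03,"tz":0,"spin":0},{"claw":0.06,"tx":0,"ty":-0.045,"tz":0,"spin":0},{"claw":0.06,"tx":0,"ty":-0.07,"tz":0,"spin":0},{"claw":0.06,"tx":0,"ty":-0.1,"tz":0,"spin":0},{"claw":0.06,"tx":0,"ty":-0.135,"tz":0,"spin":0},{"claw":0.06,"tx":0,"ty":-0.17,"tz":0,"spin":0},{"claw":0.06,"tx":0,"ty":-0.2,"tz":0.02,"spin":0},{"claw":0.06,"tx":0,"ty":-0.23,"tz":0.04,"spin":0},{"claw":0.06,"tx":0,"ty":-0.23,"tz":0.06,"spin":0},{"claw":0.06,"tx":0,"ty":-0.23,"tz":0.06,"spin":0}]'
python3 -m handwheel '[{"claw":0.06,"tx":-0.035,"ty":0,"tz":0,"spin":0},{"claw":0.06,"tx":-0.07,"ty":0,"tz":0,"spin":0},{"claw":0.06,"tx":-0.11,"ty":0,"tz":0,"spin":0},{"claw":0.06,"tx":-0.15,"ty":0,"tz":0,"spin":0},{"claw":0.06,"tx":-0.19,"ty":0,"tz":0,"spin":0},{"claw":0.06,"tx":-0.22,"ty":0,"tz":0,"spin":0},{"claw":0.06,"tx":-0.22,"ty":0,"tz":0,"spin":0},{"claw":0.06,"tx":-0.22,"ty":0,"tz":0,"spin":0}]'
python3 - <<'E'
from h import *
go(.508,.162,.25)
d=snap("side","p15"); crop(d,180,90,310,220,4.5,"p15s")
d=snap("top"); crop(d,100,120,420,245,2.5,"p15t")
E
```

```text
time: 15.22
tcp_pos: [0.4477, 0.1646, 0.2747]
tcp_rot: [0.512, 0.491, -0.488, -0.509]
wrist_force: [0.2, 0.6, -0.9]
width: 0.7
time: 15.88
tcp_pos: [0.4394, -0.0572, 0.2707]
tcp_rot: [0.512, 0.488, -0.488, -0.511]
wrist_force: [1.0, 0.2, -0.2]
width: 0.7
t 15.88 tcp [ 0.4394 -0.0572  0.2707] F [ 1.02  0.19 -0.24] w 0.7 jawdeg 87.33 d [ 0.2221  0.0207 -0.0583]
```

View pics/p15s.png

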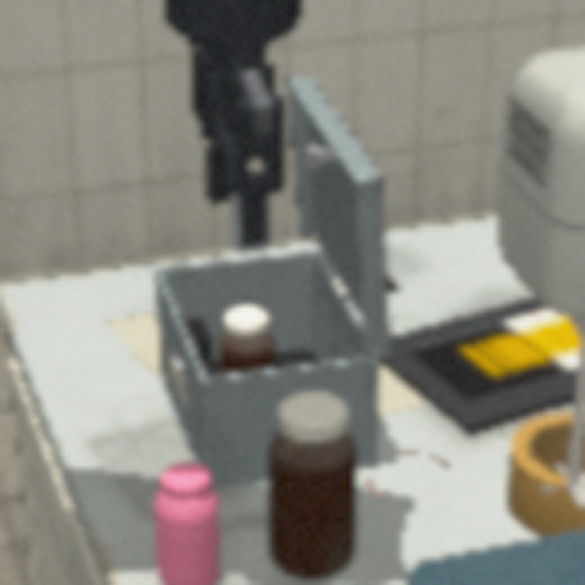

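View pics/p15t.png

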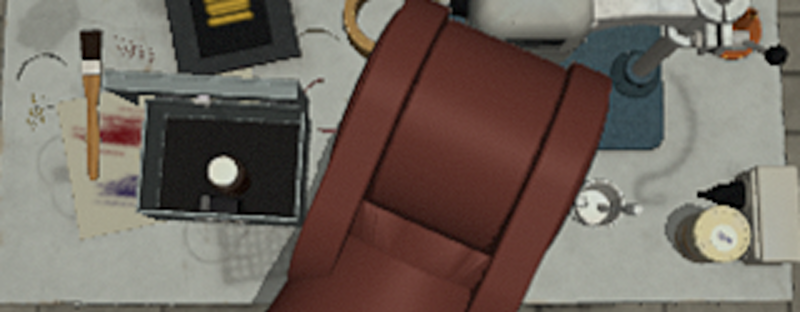

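View pics/p15.png

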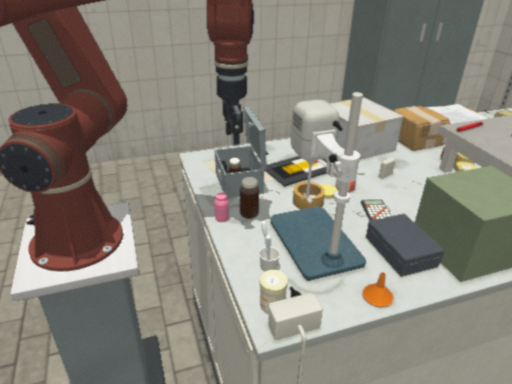

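The bottle stands upright in the box, with its cap at top (189,189) and side (235,161). The lid is open and the bystanders are where they were. One two-view height check, then I hand in.

Run:
```python
from h import *
from station import workorder
t=snap("top");s=snap("side")
print(onz(t,189.2,188.8,.092).round(4),onz(s,180+246/4.5,90+320/4.5,.092).round(4))
print(workorder.hand_in())
```

```text
[0.5043 0.1601 0.092 ] [0.5085 0.157  0.092 ]
the job is handed in; nothing more can be done
None
```

The job is done and handed in at about 16 s of the 69 s allowed. No verdict comes back, so success rests on my own checks.

- **Lid:** I pressed the thumb spot to its firm stop, at about 18 N. I then let the lid rise against the closed fingertips at about 0.7–0.8 rad/s. At about 0.9 rad the contact force fell to noise level (about 0.4 N). The picture there showed the finger still at the lid, and contact was back at 1.2 N by about 1.25 rad. The last pictures show it standing fully open on its own.
- **Bottle:** I chose the small amber bottle. It touched the box floor at the expected height with 3.9 N, and I then opened the fingers in small steps. The last pictures show it upright in the box.
- **Position check:** with the cap taken at its standing height (92 mm), the two views agree to about 5 mm: (0.504, 0.160) and (0.509, 0.157). The intended spot was (0.508, 0.162).
- **Everything else:** the brush, jar, pipette cup and the other bottles look unmoved in the last pictures, though only by eye. The arm ended clear, touching nothing.

The one disagreement was the first rough lid outline (217 × 250 mm), which didn't fit the known lid size. I discarded it and used the corner measurements, which did fit.

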